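Transfer bicycle spares from a row of bins into the divided shelf box, keeping their order

TASK

Move the four products out of the row of coloured bins into the empty grey shelf box, one in each compartment and in the same left-to-right order in which they stand now, because the stock system knows each product by its place in the row. Set every product down gently, never dropped, standing upright on the compartment's floor, and leave the scanner, the tape roll and the mouse where they are.

Things in the scene. Friction and masses are not known exactly. Their poses are not given: they have to be found in the camera images.
- lube_mid (a point): chain-lubricant bottle, bright green with a white label and a black pointed cap, standing upright: 40 mm diameter up to 62 mm, then a narrow neck and cap to 88 mm high. Point: its centre, half-way up (44 mm above its foot); z is its upright axis. 85 to 170 g.
- tubebox_mid (a point): white and dark blue cardboard carton of a bicycle inner tube, standing upright, a black ring printed on its broad sides: 44 mm (its x) by 64 mm (its y) by 62 mm high (its z). Point: its centre, 31 mm above its foot. It stands roughly square in its bin, its 64 mm side along the row of bins (bin's y). 100 to 200 g.
- grease_mid (a point): grease jar, orange with a paper label and a black lid with an orange disc, standing upright: 45 mm diameter all the way up, 66 mm high (the lid is the top 18 mm). Point: its centre, 33 mm above its foot; z is its upright axis. 110 to 225 g.
- freehub_mid (a point): steel freehub body (splined barrel) standing on its flange: barrel 35 mm over the splines (33 mm core), flange 48 mm diameter in the lowest 10 mm, 56 mm high, dark bore on top. Point: its centre, 28 mm above its foot; z is its upright axis. 125 to 250 g.
- bin_red: small red open bin, fixed, holding the lubricant bottle at the start: 130 mm deep (x), 98 mm wide (y), walls 3 mm thick, 50 mm high (front lip 26 mm), floor 4 mm. The four bins stand at 104 mm pitch in one straight row on a steel carrier, in any order. Origin: centre of its underside; x points away from the robot, y left along the row, z up.
- bin_yellow: small yellow open bin, fixed, holding the inner-tube carton at the start: 130 mm deep (x), 98 mm wide (y), walls 3 mm thick, 50 mm high (front lip 26 mm), floor 4 mm. The four bins stand at 104 mm pitch in one straight row on a steel carrier, in any order. Origin: centre of its underside; x points away from the robot, y left along the row, z up.
- bin_blue: small blue open bin, fixed, holding the grease jar at the start: 130 mm deep (x), 98 mm wide (y), walls 3 mm thick, 50 mm high (front lip 26 mm), floor 4 mm. The four bins stand at 104 mm pitch in one straight row on a steel carrier, in any order. Origin: centre of its underside; x points away from the robot, y left along the row, z up.
- bin_green: small green open bin, fixed, holding the freehub body at the start: 130 mm deep (x), 98 mm wide (y), walls 3 mm thick, 50 mm high (front lip 26 mm), floor 4 mm. The four bins stand at 104 mm pitch in one straight row on a steel carrier, in any order. Origin: centre of its underside; x points away from the robot, y left along the row, z up.
- carrier: flat steel carrier on which the row of four bins stands, fixed: 142 mm deep (x), 436 mm long (y), sheet 4 mm thick, lips 10 mm high. The bins' centres are at y = +156, +52, -52, -156 mm, x = 0. Carrier and shelf box lie one behind the other, either one nearer the robot, each turned by up to 7 degrees. Origin: centre of its underside; axes as the bins'.
- shelfbox: long grey shelf box with three black cross dividers, fixed, empty: 130 mm deep (x), 424 mm long (y), walls 4 mm thick, 60 mm high; floor 5 mm; dividers 3 mm thick, 57 mm high. Its four compartments (122 by 101 mm inside) are centred at y = +156, +52, -52, -156 mm, x = 0. Origin: centre of its underside; x points away from the robot, y left along the row, z up.
- scanner_mid (a point): bystander: black and grey hand-held barcode scanner in its round stand, about 96 mm wide and 170 mm tall. Point: on its axis, 85 mm above the table.
- tape_mid (a point): bystander: brown roll of packing tape lying flat, 96 mm diameter, 48 mm high. Point: its centre.
- mouse_mid (a point): bystander: black computer mouse, 100 by 60 by 32 mm. Point: its centre.
Not all that is in view belongs to the job. Leave any pink look-alike of the part that bears grease_mid alone. What is shaped like the part that bears lube_mid but turquoise is not meant.

How it is judged (in metres and radians):
At the end, for the whole second after the job is handed in: Each product stands upright (0.12 rad) at rest on the floor (8 mm) of its own compartment of the shelf box (centre within 45 mm in x, 40 mm in y of the compartment's), and the compartments hold the products in the same left-to-right order as their bins stand; nothing held (z of lube_mid in the frame of shelfbox between 0.041 and 0.057 m and x of lube_mid in the frame of shelfbox between -0.045 and 0.045 m and angle between each of lube_mid, tubebox_mid, grease_mid, freehub_mid's own z axis and vertical below 0.12 rad and linear speed of each of lube, tubebox, grease, freehub below 0.02 m/s and angular speed of each of lube, tubebox, grease, freehub below 0.2 rad/s and z of tubebox_mid in the frame of shelfbox between 0.028 and 0.044 m and x of tubebox_mid in the frame of shelfbox between -0.045 and 0.045 m and z of grease_mid in the frame of shelfbox between 0.03 and 0.046 m and x of grease_mid in the frame of shelfbox between -0.045 and 0.045 m and z of freehub_mid in the frame of shelfbox between 0.025 and 0.041 m and x of freehub_mid in the frame of shelfbox between -0.045 and 0.045 m and ((y of bin_red in the frame of carrier between 0.116 and 0.196 m and y of lube_mid in the frame of shelfbox between 0.116 and 0.196 m) or (y of bin_red in the frame of carrier between 0.012 and 0.092 m and y of lube_mid in the frame of shelfbox between 0.012 and 0.092 m) or (y of bin_red in the frame of carrier between -0.092 and -0.012 m and y of lube_mid in the frame of shelfbox between -0.092 and -0.012 m) or (y of bin_red in the frame of carrier between -0.196 and -0.116 m and y of lube_mid in the frame of shelfbox between -0.196 and -0.116 m)) and ((y of bin_yellow in the frame of carrier between 0.116 and 0.196 m and y of tubebox_mid in the frame of shelfbox between 0.116 and 0.196 m) or (y of bin_yellow in the frame of carrier between 0.012 and 0.092 m and y of tubebox_mid in the frame of shelfbox between 0.012 and 0.092 m) or (y of bin_yellow in the frame of carrier between -0.092 and -0.012 m and y of tubebox_mid in the frame of shelfbox between -0.092 and -0.012 m) or (y of bin_yellow in the frame of carrier between -0.196 and -0.116 m and y of tubebox_mid in the frame of shelfbox between -0.196 and -0.116 m)) and ((y of bin_blue in the frame of carrier between 0.116 and 0.196 m and y of grease_mid in the frame of shelfbox between 0.116 and 0.196 m) or (y of bin_blue in the frame of carrier between 0.012 and 0.092 m and y of grease_mid in the frame of shelfbox between 0.012 and 0.092 m) or (y of bin_blue in the frame of carrier between -0.092 and -0.012 m and y of grease_mid in the frame of shelfbox between -0.092 and -0.012 m) or (y of bin_blue in the frame of carrier between -0.196 and -0.116 m and y of grease_mid in the frame of shelfbox between -0.196 and -0.116 m)) and ((y of bin_green in the frame of carrier between 0.116 and 0.196 m and y of freehub_mid in the frame of shelfbox between 0.116 and 0.196 m) or (y of bin_green in the frame of carrier between 0.012 and 0.092 m and y of freehub_mid in the frame of shelfbox between 0.012 and 0.092 m) or (y of bin_green in the frame of carrier between -0.092 and -0.012 m and y of freehub_mid in the frame of shelfbox between -0.092 and -0.012 m) or (y of bin_green in the frame of carrier between -0.196 and -0.116 m and y of freehub_mid in the frame of shelfbox between -0.196 and -0.116 m))); the robot touches nothing.
It fails at once if a product is dropped or thrown (in free flight faster than 0.7 m/s, as after a fall of about 25 mm) ((contact force between lube and anything else below 0.01 N and linear speed of lube above 0.7 m/s) or (contact force between tubebox and anything else below 0.01 N and linear speed of tubebox above 0.7 m/s) or (contact force between grease and anything else below 0.01 N and linear speed of grease above 0.7 m/s) or (contact force between freehub and anything else below 0.01 N and linear speed of freehub above 0.7 m/s)).
It fails at once if the scanner, the tape roll or the mouse is shifted by more than 30 mm (distance of any of scanner_mid, tape_mid, mouse_mid from where it was at the start of the episode above 0.03 m).
It also fails if it takes over 104 s, if anything falls off the work surface, if the arm or the gripper's body presses on something with over 40 N, if the wrist force passes 120 N, or if a joint passes its speed limit or range.

ROBOT

A 6-joint arm with a two-finger parallel gripper is mounted at the origin on the work surface. World frame = base frame: x ahead of the robot, y to its left, z up, the work surface at z = 0. Lengths are in m, angles in degrees, forces in N, time in s.
With the tool pointing down it reaches from about 0.4 to 0.825 m from the base axis. Payload 7 kg.
Tool frame: the origin (TCP) lies midway between the tips of the shut fingers; the grasp point (between the pads) lies 19 mm behind it; z points along the fingers, y is the line along which they close (so a half turn about z gives the same grasp; the last joint's range is limited). The gripper opens to 88 mm and grips with 3 to 60 N. Pads are 19 mm wide; open, the fingers measure 130 mm over their backs; the gripper's body (78 mm by 193 mm) begins 47 mm behind the grasp point.
Start: joints at [-47.722, 20.546, 0.682, 0, -70.136, -16.507], TCP at [0.293, -0.608, 0.227] pointing down, gripper open.
Joint ranges: [-176.03, 176.03], [-82.01, 121.73], [-58.28, 71.71], [-173.87, 95.51], [-174.79, -0.11], [-173.66, 173.66]. Speed limits (degrees/s): [136.94, 136.94, 172.46, 180, 180, 180].

INTERFACE

Orientations are given as [roll, pitch, yaw] about the fixed x, y, z axes, in that order (R = Rz(yaw) Ry(pitch) Rx(roll)).
In Python, from plant import ctrl, viewer, close_job gives the robot as it stands. The module is installed in compiled form; this text tells all that it offers.
- The arm moves only by the tool step_arm, never from a script. Its argument "moves" is a list that holds one entry, the list of rows, each a list of 5 numbers: the shift along the world's x, y, z in cm, then the turn about the world's z in rad, then the finger opening in cm, from 0 to 8.76. In form: [[[tx, ty, tz, twist, grip], ...]]. A call has 1 to 10 rows; each row shifts and turns the commanded pose from where the row before left it; what a row does not reach is not made up. A row lasts 1/10 s, in which the tool goes at most 50 mm and 8.59 degrees, less where a joint would pass 70% of its speed; a pose out of reach is approached as far as the arm can. A call with a gripper value outside its range is refused whole. The fingers move at their own pace and stop on an object; the grip force is fixed at half the most. Time passes only in rows, so rows that do not move let the fingers close. It gives the time, the measured TCP pose, the force, the opening and the grip force at its end, in the units of the state.
- ctrl.get_obs(): the state, without advancing time (a new reading comes with each control period).
- viewer.snapshot(name): name is "side" or "top"; returns (picture, depth): 480x640x3 uint8, blue, green, red; 480x640 float32, m along the optical axis (not along the pixel's ray), 0 where there is no reading.
- viewer.camera_info(name): a dict with "camera_matrix" (3x3 intrinsics, pixels), "eye" and "orientation" of the camera in the world. Camera axes: x right, y down, z forward; pixel columns grow to the right and rows downward; lengths in m; the calibration is good to about 2 mm. A picture is of the moment at which its call begins. camera_info takes no time and is no camera call.
- close_job(): hands the job in; it is judged then, once.
The state is a dict: "clock": time; "joint_pos": joint angles; "qvel": joint speeds; "tau": joint torques, N m; "tool_pos": TCP position; "orientation": TCP orientation; "force": force on the tool from outside, world axes, zero at the start; "moment": the same for the moment, N m; "opening": finger opening in m; "gripper_force": force on a finger pad.
Only numpy, scipy, OpenCV 4.12 (cv2) and the standard library are available. Lean on these libraries where they do the work, as an engineer would, in place of code of your own. Each camera call takes 0.05 s, during which the arm holds its last target. There are 200 camera calls.

## Working session

There is one attempt and no reset: what is moved stays moved. The work goes in short steps, Python scripts to look and compute and a tool call to move; the robot and the scene stay as the last step left them, time stands still between calls to the robot, and variables do not carry over. Pictures are saved under pics/ and viewed, at most 14 in all, crops included, and the job is handed in when it is done.

Besides the shell and the picture viewer there is one more tool, called by a JSON object that holds its "op" and its "data", one argument or row to a line. step_arm: Moves the arm, as the interface text tells. Its arguments: {"type":"object","properties":{"moves":{"type":"array","items":{"type":"array","items":{"type":"array","items":{"type":"number"}}}}},"required":["moves"]}

```bash
mkdir -p pics; python3 - <<'E'
from plant import ctrl, viewer
import cv2, numpy as np
for n in("top","side"):
    p,d=viewer.snapshot(n); cv2.imwrite(f"pics/{n}0.png",p); np.save(f"{n}0.npy",d)
    print(n,viewer.camera_info(n))
o=ctrl.get_obs(); print(o)
E
```

```text
top {'camera_matrix': array([[451.69157549,   0.        , 318.11676795],
       [  0.        , 451.69157549, 238.2448094 ],
       [  0.        ,   0.        ,   1.        ]]), 'eye': array([ 0.41666252, -0.00416807,  1.32388787]), 'orientation': array([-172.65592426,    0.83841881,  -88.99563938])}
side {'camera_matrix': array([[452.44517188,   0.        , 314.2459441 ],
       [  0.        , 452.44517188, 236.8693204 ],
       [  0.        ,   0.        ,   1.        ]]), 'eye': array([-0.10204979,  0.68765942,  0.72071774]), 'orientation': array([-123.81266013,   -1.33905115, -133.10666327])}
{'clock': 0.1, 'joint_pos': array([-4.77214060e+01,  2.05878412e+01,  6.40622997e-01, -1.70997684e-02,
       -7.01366712e+01, -1.65072356e+01]), 'qvel': array([-0.00638101, -0.09248947,  0.1197138 ,  0.12108453,  0.01990477,
       -0.00184039]), 'tau': array([-2.50998710e-03, -5.84162593e+01,  2.93753850e+01,  7.01547951e+00,
        1.02282269e-02, -5.59702062e-05]), 'tool_pos': array([ 0.29326975, -0.60748785,  0.22572478]), 'orientation': array([ 1.79915000e+02, -8.42486748e-03, -1.54234457e+02]), 'force': array([-0.82302835, -0.64505397, -0.17079265]), 'moment': array([ 0.06722318, -0.00547696, -0.02846127]), 'gripper_force': 0.0, 'opening': 0.08764879483725753}
```

View pics/top0.png

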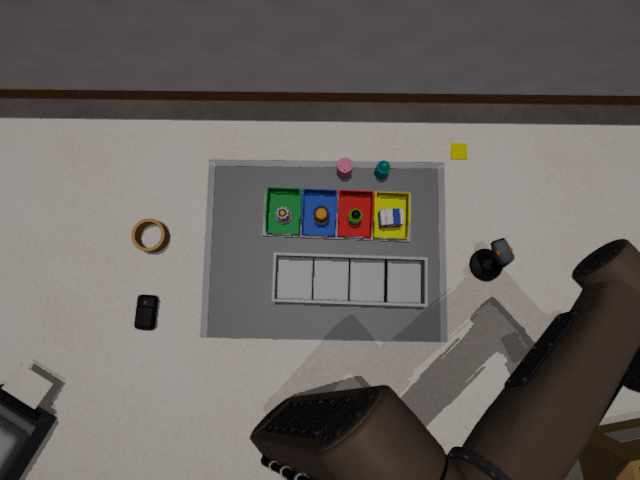

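View pics/side0.png

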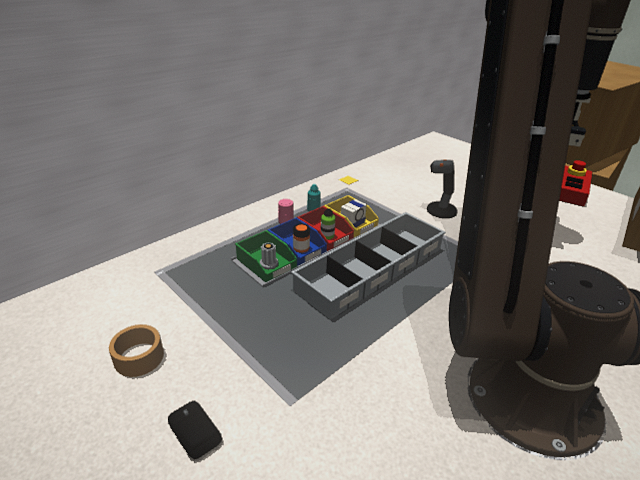

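The top view has the row from left (+y) to right as green bin/freehub (283,214), blue bin/grease (321,214), red bin/lube (355,215) and yellow bin/carton (391,217). The pink jar (345,166) and turquoise bottle (383,170) stand behind the row and are decoys, since their colours are excluded and they aren't in bins. The empty shelf box spans (273-427, 254-306), nearer the robot. The side view shows the same order.

```bash
cat > h.py <<'E'
from plant import ctrl, viewer
import cv2, numpy as np
from scipy.spatial.transform import Rotation as Ro
def cloud(n,d):
    c=viewer.camera_info(n);K=c["camera_matrix"];R=Ro.from_euler("xyz",c["orientation"],degrees=True).as_matrix()
    v,u=np.mgrid[:480,:640]; r=np.stack([(u-K[0,2])/K[0,0],(v-K[1,2])/K[1,1],np.ones_like(u)],-1)
    return (r*d[...,None])@R.T+c["eye"], r@R.T, c["eye"]
def toz(n,uv,z):
    _,r,e=cloud(n,np.ones((480,640))); 
    u,v=uv; ray=r[int(v),int(u)]+(u-int(u))*(r[0,1]-r[0,0])+(v-int(v))*(r[1,0]-r[0,0]); return e+ray*(z-e[2])/ray[2]
E
python3 - <<'E'
from h import *
p=cv2.imread("pics/top0.png");d=np.load("top0.npy");P,_,_=cloud("top",d)
print("mat z",np.median(P[320:330,230:260,2]),"table z",np.median(P[130:150,250:330,2]))
hsv=cv2.cvtColor(p,cv2.COLOR_BGR2HSV)
# rims via height: bins and box
Z=P[...,2]
for nm,(u0,u1,v0,v1),zl,zh in(("carrier/bins",(255,420,180,245),.045,.062),("shelf",(268,432,250,312),.050,.075)):
    m=np.zeros(Z.shape,np.uint8); m[v0:v1,u0:u1]=((Z>zl)&(Z<zh))[v0:v1,u0:u1]
    q=P[m>0]; print(nm,len(q),"z med",np.median(q[:,2]),cv2.minAreaRect(q[:,:2].astype(np.float32)*1000))
for nm,(u0,u1,v0,v1) in dict(freehub=(270,297,200,232),grease=(308,334,200,232),lube=(343,369,200,232),tube=(378,406,200,236)).items():
    m=np.zeros(Z.shape,bool); zz=Z[v0:v1,u0:u1]; zt=np.percentile(zz,99.5)
    for lo,hi in((zt-.012,1),(zt-.035,1)):
        mm=m.copy(); mm[v0:v1,u0:u1]=(zz>lo); mm&=Z>.035; q=P[mm]
        print(nm,"zt %.3f"%zt,len(q),q.mean(0).round(4),q.min(0).round(3),q.max(0).round(3),cv2.minAreaRect(q[:,:2].astype(np.float32)*1000))
big=cv2.resize(p[150:315,255:440],None,fx=4,fy=3.6*1,interpolation=cv2.INTER_CUBIC);cv2.imwrite("pics/crop.png",big)
E
```

```text
mat z 0.0017979890637601637 table z 0.0007393765326845214
carrier/bins 891 z med 0.054102007422363485 ((666.1736450195312, -36.74761962890625), (415.295654296875, 113.08697509765625), 88.50598907470703)
shelf 1342 z med 0.06059638663935618 ((466.2050476074219, -72.72621154785156), (431.4341735839844, 137.3869171142578), 89.06961059570312)
freehub zt 0.073 111 [0.6411 0.1158 0.1113] [ 0.417 -0.004  0.061] [0.667 0.138 1.324] ((539.58935546875, 63.65986633300781), (280.7147521972656, 32.87287139892578), 27.507938385009766)
freehub zt 0.073 140 [0.6417 0.1153 0.0995] [ 0.417 -0.004  0.042] [0.668 0.138 1.324] ((537.6110229492188, 69.37570190429688), (280.8350830078125, 35.78446960449219), 24.04046058654785)
grease zt 0.083 194 [0.6428 0.0097 0.1011] [ 0.417 -0.012  0.071] [0.669 0.03  1.324] ((543.02099609375, 8.918168067932129), (42.22370529174805, 252.670654296875), 89.89942169189453)
grease zt 0.083 221 [0.6418 0.0093 0.0959] [ 0.417 -0.013  0.048] [0.669 0.03  1.324] ((542.9513549804688, 7.832446098327637), (252.74526977539062, 42.47740173339844), 0.41587767004966736)
lube zt 0.099 55 [ 0.6317 -0.0822  0.1601] [ 0.417 -0.098  0.087] [ 0.653 -0.004  1.324] ((533.7010498046875, -52.232337951660156), (21.908967971801758, 252.20599365234375), 72.34507751464844)
lube zt 0.099 157 [ 0.6378 -0.0843  0.1053] [ 0.417 -0.105  0.066] [ 0.663 -0.004  1.324] ((543.1617431640625, -40.72969055175781), (37.745487213134766, 260.634765625), 65.63895416259766)
tube zt 1.280 6 [ 0.4167 -0.0042  1.3239] [ 0.417 -0.004  1.324] [ 0.417 -0.004  1.324] ((416.6625061035156, -4.168068885803223), (0.0, 0.0), 0.0)
tube zt 1.280 6 [ 0.4167 -0.0042  1.3239] [ 0.417 -0.004  1.324] [ 0.417 -0.004  1.324] ((416.6625061035156, -4.168068885803223), (0.0, 0.0), 0.0)
```

View pics/crop.png

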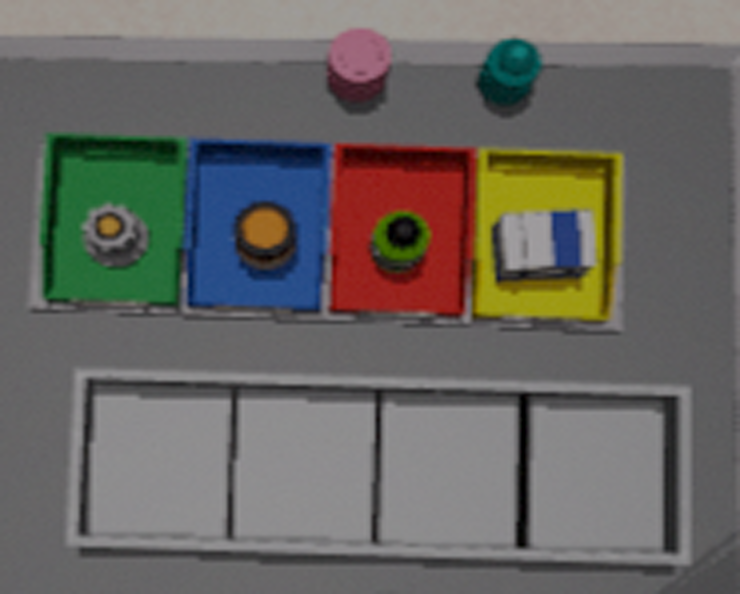

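The enlarged crop confirms it: freehub, orange grease jar, green bottle and carton are in their bins. The pink (358,65) and turquoise (510,72) look-alikes stand outside. Next I redo the centres with invalid depth filtered out.

```bash
python3 - <<'E'
from h import *
p=cv2.imread("pics/top0.png");d=np.load("top0.npy");P,_,_=cloud("top",d)
Z=np.where(d>0,P[...,2],0)
foot=.009
for nm,(u0,u1,v0,v1),h in (("freehub",(270,297,200,232),.056),("grease",(308,334,200,232),.066),("lube",(343,369,200,232),.062),("tube",(378,406,202,236),.062)):
    m=np.zeros(Z.shape,bool); w=Z[v0:v1,u0:u1]; m[v0:v1,u0:u1]=(w>foot+h-.009)&(w<foot+h+(.04 if nm=="lube" else .012)); q=P[m]
    r=cv2.minAreaRect(q[:,:2].astype(np.float32)*1000)
    print(nm,m.sum(),"zt %.3f"%np.percentile(q[:,2],95),"mean",q.mean(0).round(4),"rect",np.round(r[0],1),np.round(r[1],1),round(r[2],1))
# lines along rims: fit x = a + b*y
def fit(u0,u1,v0,v1,zl,zh,side):
    xs=[]
    for u in range(u0,u1,2):
        c=[P[v,u] for v in range(v0,v1) if zl<Z[v,u]<zh]
        if c: xs.append(c[0 if side=="far" else -1])
    xs=np.array(xs); b=np.polyfit(xs[:,1],xs[:,0],1); return b,np.degrees(np.arctan(b[0]))
print("bins far",fit(270,408,180,197,.045,.06,"far"))
print("shelf far",fit(280,422,248,266,.052,.066,"far"),"near",fit(280,422,290,312,.052,.066,"near"))
for v in(265,280,295):
    c=[P[v,u] for u in range(265,435) if .052<Z[v,u]<.066]; print(v,[round(float(x[1]),3) for x in c])
for v in(195,200): 
    c=[P[v,u] for u in range(255,420) if .045<Z[v,u]<.062]; print(v,[round(float(x[1]),3) for x in c])
pk=[P[v,u].round(3) for u,v in((345,164),(383,166))];print("decoys",pk)
E
```

```text
freehub 123 zt 0.070 mean [0.6491 0.1193 0.0651] rect [650.  119.7] [34.2 34.6] 49.2
grease 198 zt 0.079 mean [0.6473 0.0099 0.0751] rect [647.6   8.7] [43.4 42.2] 0.4
lube 156 zt 0.097 mean [ 0.642  -0.0857  0.0813] rect [643.8 -86.9] [37.6 36.7] 1.8
tube 368 zt 0.075 mean [ 0.6424 -0.1891  0.0708] rect [ 642.3 -189. ] [45.3 64.4] 1.1
bins far (array([0.02313004, 0.72113022]), np.float64(1.3250176475157593))
shelf far (array([0.01554568, 0.53421752]), np.float64(0.8906300833327078)) near (array([0.01696434, 0.40009724]), np.float64(0.971891667749137))
265 [0.139, 0.137, 0.134, 0.03, -0.073, -0.177, -0.282, -0.284, -0.287]
280 [0.141, 0.138, 0.136, 0.032, 0.03, -0.071, -0.074, -0.177, -0.28, -0.281, -0.284, -0.286]
295 [0.142, 0.14, 0.137, 0.031, -0.071, -0.175, -0.177, -0.281, -0.284, -0.286]
195 [0.169, 0.167, 0.165, 0.071, 0.063, -0.032, -0.035, -0.04, -0.043, -0.138, -0.143, -0.146, -0.24, -0.243]
200 [0.169, 0.166, 0.071, 0.068, 0.065, 0.063, -0.032, -0.035, -0.041, -0.135, -0.138, -0.144, -0.146, -0.241, -0.242]
decoys [array([ 0.793, -0.056,  0.069]), array([ 0.784, -0.163,  0.084])]
```

Centres (mm): freehub (650,119), grease (647,9), lube (643,-87), carton (642,-189). Their tops match a foot height of about z=9 mm. Shelf box centre is (466,-73), with compartments at y of about 83, -21, -125 and -229. I'll close the fingers along x throughout, starting with the carton.

{"op": "step_arm", "data": {
  "moves": [
    [[2.5,3,0.3,0.079,6],[2.5,3,0.3,0.079,6],[2.5,3,0.3,0.079,6],[2.5,3,0.3,0.079,6],[2.5,3,0.3,0.079,6],[2.5,3,0,0.079,6],[2.5,3,0,0.079,6],[2.5,3,0,0.079,6],[2.5,3,0,0.079,6],[2.5,3,0,0.079,6]]
  ]
}}

```text
clock: 1.1
tool_pos: [0.5441, -0.3064, 0.2413]
orientation: [180.0, 0.0, -108.8]
force: [0.5, -0.6, -0.5]
opening: 0.0601
gripper_force: 0.0
```

{"op": "step_arm", "data": {
  "moves": [
    [[2.5,3,0,0.079,6],[2.5,3,0,0.079,6],[2.5,3,0,0.079,6],[2.5,2.8,0,0.078,6],[0,0,0,0,6],[0,0,0,0,6]]
  ]
}}

```text
clock: 1.7
tool_pos: [0.6436, -0.1889, 0.2406]
orientation: [179.9, 0.0, -90.8]
force: [0.0, 0.8, -0.2]
opening: 0.0598
gripper_force: 0.0
```

{"op": "step_arm", "data": {
  "moves": [
    [[0,0,-3,0,6],[0,0,-3,0,6],[0,0,-3,0,6],[0,0,-3,0,6],[0,0,-3,0,6],[0,0,-2,0,6],[0,0,-1.5,0,6],[0,0,-1.2,0,6],[0,0,-1,0,6],[0,0,0,0,6]]
  ]
}}

```text
clock: 2.7
tool_pos: [0.6427, -0.19, 0.0335]
orientation: [179.9, 0.0, -90.9]
force: [-0.9, -0.7, 0.6]
opening: 0.06
gripper_force: 0.0
```

{"op": "step_arm", "data": {
  "moves": [
    [[0,0,0,0,3.5],[0,0,0,0,3.5],[0,0,0,0,3.5],[0,0,0,0,3.5],[0,0,0,0,3.5],[0,0,0,0,3.5],[0,0,0,0,3.5],[0,0,0,0,3.5]]
  ]
}}

```text
clock: 3.5
tool_pos: [0.6443, -0.1899, 0.0356]
orientation: [-179.9, -0.0, -90.9]
force: [0.0, 0.2, 5.1]
opening: 0.0445
gripper_force: 29.1
```

{"op": "step_arm", "data": {
  "moves": [
    [[0,0,1,0,3.5],[0,0,2,0,3.5],[0,0,2,0,3.5],[0,0,2,0,3.5],[0,0,2,0,3.5],[0,0,0,0,3.5],[-1.5,-0.4,0,0,3.5],[-2.4,-0.6,0,0,3.5],[-2.5,-0.6,0,0,3.5],[-2.5,-0.6,0,0,3.5]]
  ]
}}

```text
clock: 4.5
tool_pos: [0.5527, -0.2118, 0.1236]
orientation: [179.9, 0.0, -90.9]
force: [-0.2, -0.1, -1.8]
opening: 0.0447
gripper_force: 29.2
```

{"op": "step_arm", "data": {
  "moves": [
    [[-2.5,-0.6,0,0,3.5],[-2.5,-0.6,0,0,3.5],[-2.5,-0.4,0,0,3.5],[-1.5,-0.2,0,0,3.5],[0,0,0,0,3.5],[0,0,0,0,3.5]]
  ]
}}

```text
clock: 5.1
tool_pos: [0.4649, -0.2299, 0.1248]
orientation: [-180.0, -0.0, -90.9]
force: [1.2, -0.3, -0.3]
opening: 0.0447
gripper_force: 29.2
```

{"op": "step_arm", "data": {
  "moves": [
    [[0,0,-1.5,0,3.5],[0,0,-2,0,3.5],[0,0,-2,0,3.5],[0,0,-1.5,0,3.5],[0,0,-1,0,3.5],[0,0,-0.5,0,3.5],[0,0,-0.3,0,3.5],[0,0,-0.1,0,3.5],[0,0,0,0,3.5],[0,0,0,0,3.5]]
  ]
}}

```text
clock: 6.1
tool_pos: [0.4649, -0.2299, 0.0361]
orientation: [-179.9, -0.0, -90.9]
force: [0.7, -0.3, -1.4]
opening: 0.0447
gripper_force: 29.2
```

```bash
python3 - <<'E'
from h import *
p,d=viewer.snapshot("side");cv2.imwrite("pics/s1.png",cv2.resize(p[150:330,220:480],None,fx=3,fy=3))
print(ctrl.get_obs()["force"],ctrl.get_obs()["tool_pos"])
E
```

```text
[ 0.19334403  0.28042313 -1.19357524] [ 0.46481773 -0.22989853  0.03610783]
```

View pics/s1.png

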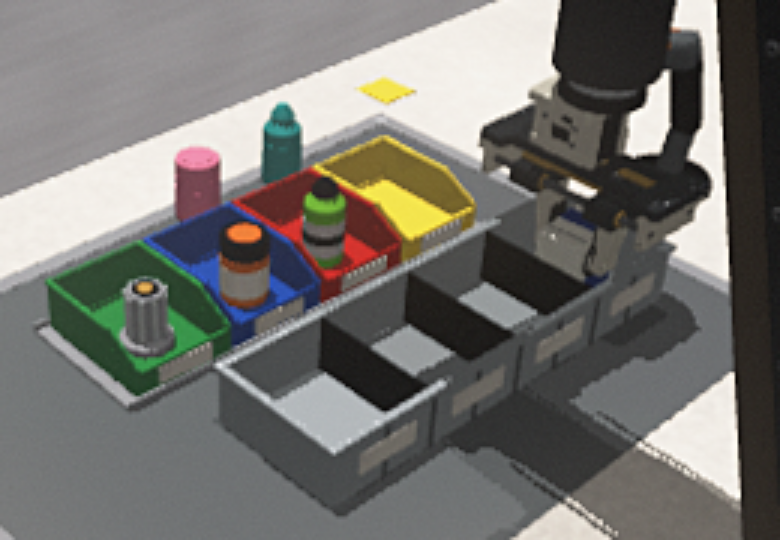

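The carton is held upright over the rightmost compartment, at about (575,235) in the crop. I'll lower in 1 mm steps until the force shows contact.

{"op": "step_arm", "data": {
  "moves": [
    [[0,0,-0.1,0,3.5],[0,0,-0.1,0,3.5],[0,0,0,0,3.5],[0,0,0,0,3.5]]
  ]
}}

```text
clock: 6.55
tool_pos: [0.4645, -0.2299, 0.0336]
orientation: [180.0, -0.0, -90.9]
force: [-0.8, 0.2, -1.8]
opening: 0.045
gripper_force: 29.2
```

{"op": "step_arm", "data": {
  "moves": [
    [[0,0,-0.1,0,3.5],[0,0,0,0,3.5],[0,0,0,0,3.5]]
  ]
}}

```text
clock: 6.85
tool_pos: [0.4646, -0.2299, 0.0326]
orientation: [-180.0, -0.0, -90.9]
force: [0.0, -0.2, -1.0]
opening: 0.0449
gripper_force: 29.2
```

{"op": "step_arm", "data": {
  "moves": [
    [[0,0,-0.1,0,3.5],[0,0,0,0,3.5],[0,0,0,0,3.5]]
  ]
}}

```text
clock: 7.15
tool_pos: [0.4645, -0.2299, 0.0325]
orientation: [-180.0, -0.0, -90.9]
force: [-3.2, 2.7, 10.7]
opening: 0.045
gripper_force: 29.1
```

{"op": "step_arm", "data": {
  "moves": [
    [[0,0,-0.1,0,3.5],[0,0,0,0,3.5],[0,0,0,0,3.5]]
  ]
}}

```text
clock: 7.45
tool_pos: [0.4646, -0.2299, 0.0325]
orientation: [-180.0, -0.0, -90.9]
force: [-6.7, 5.0, 22.1]
opening: 0.0445
gripper_force: 29.1
```

Contact, so I ease up, release and go to the bottle.

{"op": "step_arm", "data": {
  "moves": [
    [[0,0,0.1,0,3.5],[0,0,0.1,0,4.6],[0,0,0,0,5.5],[0,0,0,0,6],[0,0,0,0,6],[0,0,0,0,6],[0,0,1,0,6],[0,0,2,0,6],[0,0,3,0,6],[0,0,4,0,6]]
  ]
}}

```text
clock: 8.45
tool_pos: [0.4633, -0.2297, 0.133]
orientation: [179.8, 0.0, -90.9]
force: [0.2, 0.0, -0.2]
opening: 0.06
gripper_force: 0.0
```

{"op": "step_arm", "data": {
  "moves": [
    [[0,0,3,0,6],[2.5,2,1,0,6],[3.2,2.6,0,0,6],[3.2,2.6,0,0,6],[3.2,2.6,0,0,6],[3.2,2.6,0,0,6],[2.4,1.9,0,0,6],[0,0,0,0,6],[0,0,0,0,6]]
  ]
}}

```text
clock: 9.35
tool_pos: [0.6415, -0.0863, 0.1725]
orientation: [180.0, -0.0, -90.9]
force: [-0.5, -0.2, -0.8]
opening: 0.06
gripper_force: 0.0
```

```bash
python3 - <<'E'
from h import *
p,d=viewer.snapshot("side");cv2.imwrite("pics/s2.png",cv2.resize(p[150:330,220:480],None,fx=3,fy=3))
p,d=viewer.snapshot("top");np.save("top1.npy",d);cv2.imwrite("pics/t1.png",p)
print(ctrl.get_obs()["force"],ctrl.get_obs()["tool_pos"])
E
```

```text
[ 0.35732362 -0.41882362  0.069756  ] [ 0.6408211  -0.08718977  0.17288584]
```

View pics/s2.png

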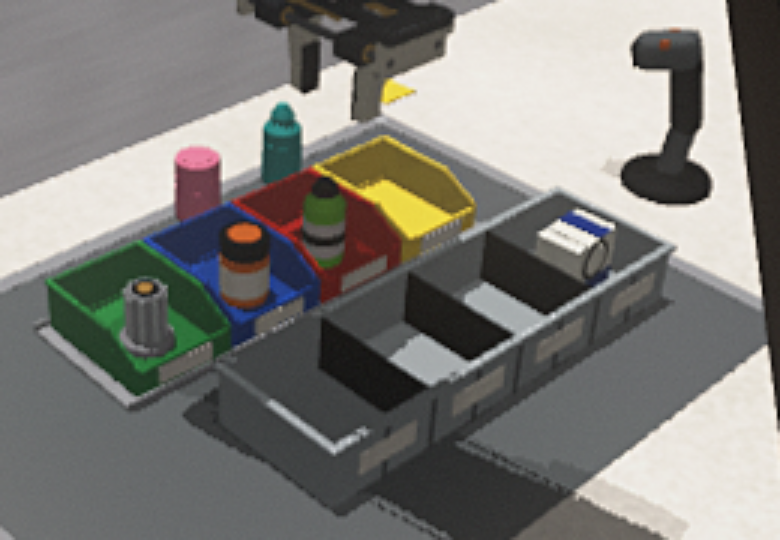

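The carton stands upright in the right compartment, at (575,245) in the crop. Now the bottle.

{"op": "step_arm", "data": {
  "moves": [
    [[0.1,0,-2,0,6],[0,0,-3,0,6],[0,0,-3,0,6],[0,0,-2,0,6],[0,0,-1.5,0,6],[0,0,-1,0,6],[0,0,-0.6,0,6],[0,0,0,0,6],[0,0,0,0,6]]
  ]
}}

```text
clock: 10.35
tool_pos: [0.643, -0.0869, 0.0424]
orientation: [-179.9, 0.0, -90.9]
force: [0.4, -0.4, 0.8]
opening: 0.06
gripper_force: 0.0
```

{"op": "step_arm", "data": {
  "moves": [
    [[0,0,0,0,3],[0,0,0,0,3],[0,0,0,0,3],[0,0,0,0,3],[0,0,0,0,3],[0,0,0,0,3],[0,0,0,0,3],[0,0,0,0,3]]
  ]
}}

```text
clock: 11.15
tool_pos: [0.6435, -0.0868, 0.0423]
orientation: [-179.9, 0.0, -90.9]
force: [2.4, 0.5, 5.0]
opening: 0.0393
gripper_force: 30.0
```

{"op": "step_arm", "data": {
  "moves": [
    [[0,0,1,0,3],[0,0,2,0,3],[0,0,2,0,3],[0,0,2,0,3],[0,0,2,0,3],[0,0,0,0,3],[-1.5,-0.3,0,0,3],[-2.4,-0.5,0,0,3],[-2.5,-0.6,0,0,3],[-2.5,-0.6,0,0,3]]
  ]
}}

```text
clock: 12.15
tool_pos: [0.551, -0.1071, 0.1301]
orientation: [179.8, 0.0, -90.9]
force: [-1.0, -0.1, -0.8]
opening: 0.0392
gripper_force: 29.9
```

{"op": "step_arm", "data": {
  "moves": [
    [[-2.5,-0.6,0,0,3],[-2.5,-0.6,0,0,3],[-2.4,-0.4,0,0,3],[-1.5,-0.2,0,0,3],[0,0,0,0,3],[0,0,0,0,3]]
  ]
}}

```text
clock: 12.75
tool_pos: [0.4647, -0.1248, 0.1316]
orientation: [-180.0, -0.0, -90.9]
force: [-0.2, 0.2, -0.8]
opening: 0.0395
gripper_force: 29.9
```

{"op": "step_arm", "data": {
  "moves": [
    [[0,0,-1.5,0,3],[0,0,-2,0,3],[0,0,-2,0,3],[0,0,-1.5,0,3],[0,0,-1,0,3],[0,0,-0.5,0,3],[0,0,-0.3,0,3],[0,0,-0.2,0,3],[0,0,-0.1,0,3],[0,0,0,0,3]]
  ]
}}

```text
clock: 13.75
tool_pos: [0.4647, -0.1248, 0.0409]
orientation: [-180.0, 0.0, -90.9]
force: [-0.2, -0.3, -1.4]
opening: 0.0395
gripper_force: 29.9
```

{"op": "step_arm", "data": {
  "moves": [
    [[0,0,-0.1,0,3],[0,0,0,0,3],[0,0,0,0,3]]
  ]
}}

```text
clock: 14.05
tool_pos: [0.4645, -0.1249, 0.0397]
orientation: [-180.0, 0.0, -90.9]
force: [0.2, -0.7, -1.3]
opening: 0.0391
gripper_force: 29.9
```

{"op": "step_arm", "data": {
  "moves": [
    [[0,0,-0.1,0,3],[0,0,0,0,3],[0,0,0,0,3]]
  ]
}}

```text
clock: 14.35
tool_pos: [0.4647, -0.1249, 0.0392]
orientation: [-180.0, -0.0, -90.9]
force: [-2.7, 0.6, 7.5]
opening: 0.0395
gripper_force: 29.9
```

{"op": "step_arm", "data": {
  "moves": [
    [[0,0,0.1,0,4.2],[0,0,0,0,5],[0,0,0,0,6],[0,0,0,0,6],[0,0,0,0,6],[0,0,0.5,0,6],[0,0,1.5,0,6],[0,0,3,0,6],[0,0,4,0,6],[0,0,4,0,6.4]]
  ]
}}

```text
clock: 15.35
tool_pos: [0.4639, -0.1249, 0.1711]
orientation: [180.0, -0.0, -90.9]
force: [0.6, 0.5, 0.6]
opening: 0.0622
gripper_force: 0.0
```

{"op": "step_arm", "data": {
  "moves": [
    [[0,0,0,0,6.4],[2.5,1.9,0,0,6.4],[3.3,2.4,0,0,6.4],[3.3,2.4,0,0,6.4],[3.3,2.4,0,0,6.4],[3.3,2.4,0,0,6.4],[2.6,1.9,0,0,6.4],[0,0,0,0,6.4],[0,0,0,0,6.4]]
  ]
}}

```text
clock: 16.25
tool_pos: [0.6473, 0.0095, 0.1687]
orientation: [179.9, -0.0, -90.9]
force: [-0.1, -0.4, 0.2]
opening: 0.0641
gripper_force: 0.0
```

```bash
python3 - <<'E'
from h import *
p,d=viewer.snapshot("side");cv2.imwrite("pics/s3.png",cv2.resize(p[150:330,220:480],None,fx=3,fy=3))
print(ctrl.get_obs()["tool_pos"])
E
```

```text
[0.6468121  0.00904747 0.1690216 ]
```

View pics/s3.png

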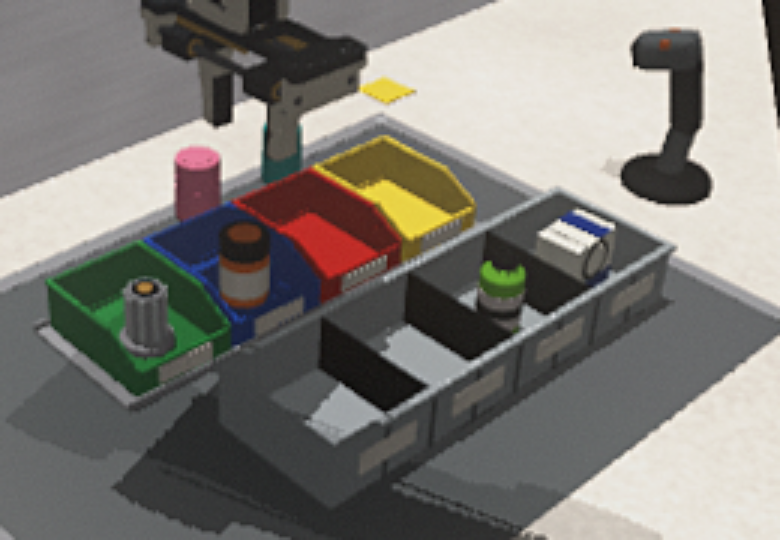

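The bottle stands in its compartment, at (500,290) in the crop, with its black cap in front of the divider. Next, the grease jar.

{"op": "step_arm", "data": {
  "moves": [
    [[0,0,-2,0,6.4],[0,0,-3,0,6.4],[0,0,-3,0,6.4],[0,0,-2.4,0,6.4],[0,0,-1.5,0,6.4],[0,0,-1,0,6.4],[0,0,-0.6,0,6.4],[0,0,0,0,6.4],[0,0,0,0,6.4]]
  ]
}}

```text
clock: 17.2
tool_pos: [0.6481, 0.0093, 0.0355]
orientation: [-179.9, 0.0, -90.9]
force: [0.4, 0.4, 0.3]
opening: 0.0642
gripper_force: 0.0
```

{"op": "step_arm", "data": {
  "moves": [
    [[0,0,0,0,3.5],[0,0,0,0,3.5],[0,0,0,0,3.5],[0,0,0,0,3.5],[0,0,0,0,3.5],[0,0,0,0,3.5],[0,0,0,0,3.5],[0,0,0,0,3.5]]
  ]
}}

```text
clock: 18.0
tool_pos: [0.648, 0.0093, 0.0351]
orientation: [-179.9, 0.0, -90.9]
force: [2.1, 1.0, 5.5]
opening: 0.0441
gripper_force: 30.0
```

{"op": "step_arm", "data": {
  "moves": [
    [[0,0,1,0,3.5],[0,0,2,0,3.5],[0,0,2,0,3.5],[0,0,2,0,3.5],[0,0,2,0,3.5],[0,0,0,0,3.5],[-1.5,-0.3,0,0,3.5],[-2.5,-0.4,0,0,3.5],[-2.5,-0.4,0,0,3.5],[-2.5,-0.4,0,0,3.5]]
  ]
}}

```text
clock: 19.0
tool_pos: [0.5553, -0.0063, 0.1233]
orientation: [179.8, -0.0, -90.9]
force: [0.1, 0.3, -0.5]
opening: 0.0441
gripper_force: 30.0
```

{"op": "step_arm", "data": {
  "moves": [
    [[-2.5,-0.4,0,0,3.5],[-2.5,-0.4,0,0,3.5],[-2.5,-0.4,0,0,3.5],[-1.6,-0.3,0,0,3.5],[0,0,0,0,3.5],[0,0,0,0,3.5]]
  ]
}}

```text
clock: 19.6
tool_pos: [0.466, -0.021, 0.1244]
orientation: [180.0, -0.0, -90.9]
force: [1.1, 0.8, -1.7]
opening: 0.0439
gripper_force: 30.0
```

{"op": "step_arm", "data": {
  "moves": [
    [[0,0,-1.5,0,3.5],[0,0,-2,0,3.5],[0,0,-2,0,3.5],[0,0,-1.5,0,3.5],[0,0,-1,0,3.5],[0,0,-0.5,0,3.5],[0,0,-0.3,0,3.5],[0,0,-0.2,0,3.5],[0,0,-0.1,0,3.5],[0,0,0,0,3.5]]
  ]
}}

```text
clock: 20.6
tool_pos: [0.4667, -0.0208, 0.0339]
orientation: [-180.0, 0.0, -90.9]
force: [-0.5, -1.3, -1.5]
opening: 0.0444
gripper_force: 30.0
```

{"op": "step_arm", "data": {
  "moves": [
    [[0,0,-0.1,0,3.5],[0,0,0,0,3.5],[0,0,0,0,3.5]]
  ]
}}

```text
clock: 20.9
tool_pos: [0.4665, -0.0208, 0.0327]
orientation: [-180.0, 0.0, -90.9]
force: [-0.2, -0.2, -1.0]
opening: 0.0442
gripper_force: 30.0
```

{"op": "step_arm", "data": {
  "moves": [
    [[0,0,-0.1,0,3.5],[0,0,0,0,3.5],[0,0,0,0,3.5]]
  ]
}}

```text
clock: 21.2
tool_pos: [0.4667, -0.0208, 0.032]
orientation: [-180.0, -0.0, -90.9]
force: [-0.8, 0.7, 5.5]
opening: 0.0439
gripper_force: 30.0
```

{"op": "step_arm", "data": {
  "moves": [
    [[0,0,0.1,0,4.6],[0,0,0,0,5.4],[0,0,0,0,6.2],[0,0,0,0,6.2],[0,0,0,0,6.2],[0,0,0.5,0,6.2],[0,0,1.5,0,6.2],[0,0,3,0,6.2],[0,0,4,0,6.2],[0,0,4,0,6]]
  ]
}}

```text
clock: 22.2
tool_pos: [0.4659, -0.0211, 0.1641]
orientation: [180.0, -0.0, -90.9]
force: [0.7, 0.6, -1.5]
opening: 0.0606
gripper_force: 0.0
```

{"op": "step_arm", "data": {
  "moves": [
    [[0,0,0,0,6],[2.5,2,0,0,6],[3.3,2.5,0,0,6],[3.3,2.5,0,0,6],[3.3,2.5,0,0,6],[3.3,2.5,0,0,6],[2.6,2,0,0,6],[0,0,0,0,6],[0,0,0,0,6]]
  ]
}}

```text
clock: 23.1
tool_pos: [0.6492, 0.1194, 0.1616]
orientation: [179.9, -0.0, -90.9]
force: [-0.5, -0.9, 0.2]
opening: 0.0599
gripper_force: 0.0
```

```bash
python3 - <<'E'
from h import *
p,d=viewer.snapshot("side");cv2.imwrite("pics/s4.png",cv2.resize(p[150:330,220:480],None,fx=3,fy=3))
print(ctrl.get_obs()["tool_pos"])
E
```

```text
[0.64879333 0.11892204 0.16196347]
```

View pics/s4.png

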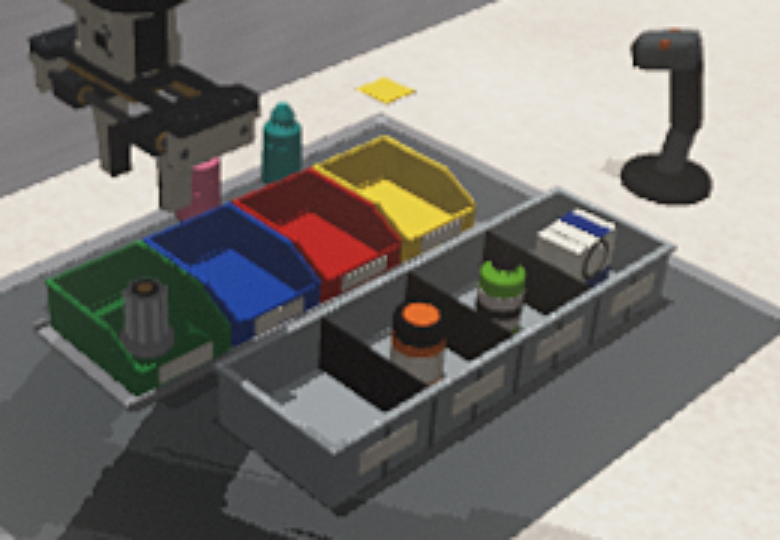

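The grease jar stands upright at (418,340). Last is the freehub.

{"op": "step_arm", "data": {
  "moves": [
    [[0.1,0,-2,0,6],[0,0,-3,0,6],[0,0,-3,0,6],[0,0,-2,0,6],[0,0,-1.4,0,6],[0,0,-1,0,6],[0,0,-0.6,0,6],[0,0,0,0,6],[0,0,0,0,6]]
  ]
}}

```text
clock: 24.05
tool_pos: [0.651, 0.1193, 0.0334]
orientation: [-179.9, 0.0, -90.9]
force: [-0.7, 0.3, 0.9]
opening: 0.0599
gripper_force: 0.0
```

{"op": "step_arm", "data": {
  "moves": [
    [[0,0,0,0,2.5],[0,0,0,0,2.5],[0,0,0,0,2.5],[0,0,0,0,2.5],[0,0,0,0,2.5],[0,0,0,0,2.5],[0,0,0,0,2.5],[0,0,0,0,2.5],[0,0,0,0,2.5],[0,0,0,0,2.5]]
  ]
}}

```text
clock: 25.05
tool_pos: [0.6508, 0.1192, 0.0328]
orientation: [-180.0, 0.0, -90.9]
force: [1.3, 0.4, 2.8]
opening: 0.0318
gripper_force: 30.0
```

{"op": "step_arm", "data": {
  "moves": [
    [[0,0,1,0,2.5],[0,0,2,0,2.5],[0,0,2,0,2.5],[0,0,2,0,2.5],[0,0,2,0,2.5],[0,0,0,0,2.5],[-1.5,-0.3,0,0,2.5],[-2.5,-0.5,0,0,2.5],[-2.5,-0.5,0,0,2.5],[-2.5,-0.5,0,0,2.5]]
  ]
}}

```text
clock: 26.05
tool_pos: [0.5586, 0.1005, 0.1214]
orientation: [179.9, -0.0, -90.9]
force: [-0.8, -0.1, -1.3]
opening: 0.0317
gripper_force: 30.0
```

{"op": "step_arm", "data": {
  "moves": [
    [[-2.5,-0.5,0,0,2.5],[-2.5,-0.5,0,0,2.5],[-2.5,-0.5,0,0,2.5],[-1.7,-0.3,0,0,2.5],[0,0,0,0,2.5],[0,0,0,0,2.5]]
  ]
}}

```text
clock: 26.65
tool_pos: [0.4682, 0.0831, 0.1225]
orientation: [180.0, 0.0, -90.9]
force: [0.2, 1.1, -1.1]
opening: 0.0318
gripper_force: 30.0
```

{"op": "step_arm", "data": {
  "moves": [
    [[0,0,-1.5,0,2.5],[0,0,-2,0,2.5],[0,0,-2,0,2.5],[0,0,-1.5,0,2.5],[0,0,-1,0,2.5],[0,0,-0.5,0,2.5],[0,0,-0.3,0,2.5],[0,0,-0.2,0,2.5],[0,0,-0.1,0,2.5],[0,0,0,0,2.5]]
  ]
}}

```text
clock: 27.65
tool_pos: [0.4687, 0.0833, 0.0319]
orientation: [-180.0, 0.0, -90.9]
force: [0.5, 0.6, -1.3]
opening: 0.0317
gripper_force: 30.0
```

{"op": "step_arm", "data": {
  "moves": [
    [[0,0,-0.1,0,2.5],[0,0,0,0,2.5],[0,0,0,0,2.5]]
  ]
}}

```text
clock: 27.95
tool_pos: [0.4685, 0.0832, 0.0307]
orientation: [-180.0, 0.0, -90.9]
force: [0.0, -0.5, -1.6]
opening: 0.0319
gripper_force: 30.0
```

{"op": "step_arm", "data": {
  "moves": [
    [[0,0,-0.1,0,2.5],[0,0,0,0,2.5],[0,0,0,0,2.5]]
  ]
}}

```text
clock: 28.25
tool_pos: [0.4686, 0.0832, 0.0298]
orientation: [-180.0, 0.0, -90.9]
force: [-1.0, 0.3, 3.7]
opening: 0.0322
gripper_force: 30.0
```

Contact. I'll release, rise and back away towards the open right side.

{"op": "step_arm", "data": {
  "moves": [
    [[0,0,0,0,3.4],[0,0,0,0,4.2],[0,0,0,0,5.4],[0,0,0,0,5.6],[0,0,0,0,5.6],[0,0,0.5,0,5.6],[0,0,1.5,0,5.6],[0,0,3,0,5.6],[0,0,4,0,5.6],[0,0,4,0,5.6]]
  ]
}}

```text
clock: 29.25
tool_pos: [0.468, 0.0828, 0.1612]
orientation: [180.0, -0.0, -90.9]
force: [1.0, 1.6, -0.9]
opening: 0.0565
gripper_force: 0.0
```

{"op": "step_arm", "data": {
  "moves": [
    [[0,1,3,0,5.6],[0,3,3,0,5.6],[0,4,0,0,5.6],[0,4,0,0,5.6],[0,4,0,0,5.6],[0,4,0,0,5.6],[0,3,0,0,5.6],[0,0,0,0,5.6],[0,0,0,0,5.6]]
  ]
}}

```text
clock: 30.15
tool_pos: [0.468, 0.3135, 0.2194]
orientation: [180.0, -0.0, -90.8]
force: [-0.2, -0.7, 1.0]
opening: 0.0562
gripper_force: 0.0
```

```bash
python3 - <<'E'
from h import *
p,d=viewer.snapshot("top");cv2.imwrite("pics/t5.png",p)
P,_,_=cloud("top",d);Z=np.where(d>0,P[...,2],0)
for nm,yc,zl in(("freehub",.083,.045),("grease",-.021,.063),("lube",-.125,.062),("tube",-.229,.062)):
    m=(abs(P[...,1]-yc)<.045)&(abs(P[...,0]-.466)<.055)&(Z>zl)&(Z<.12);q=P[m]
    r=cv2.minAreaRect(q[:,:2].astype(np.float32)*1000);print(nm,m.sum(),"zt",np.percentile(q[:,2],95).round(3),np.round(r[0],1),np.round(r[1],1))
print(ctrl.get_obs()["tool_pos"],ctrl.get_obs()["force"])
s,_=viewer.snapshot("side");cv2.imwrite("pics/s5.png",np.hstack([s[120:400,220:480],p[140:420,240:460]]))
E
```

```text
freehub 127 zt 0.067 [467.2  84.3] [35.6 34.9]
grease 202 zt 0.077 [466.3 -19.2] [41.6 41.5]
lube 163 zt 0.094 [ 463.9 -124.3] [37.  37.9]
tube 376 zt 0.072 [ 463.2 -229.1] [44.3 64.4]
[0.46813344 0.31288376 0.21950653] [ 0.38544581 -0.67554017 -0.1992527 ]
```

View pics/s5.png

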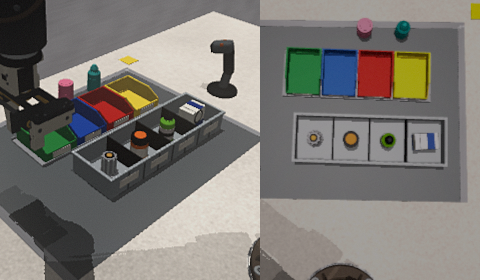

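All four products stand centred in the right order (freehub, grease, lube, carton). The bins are empty and the gripper is clear.

```bash
python3 -c "
from plant import close_job
print(close_job())"
```

```text
the job is handed in; nothing more can be done
None
```

I moved all four products into the shelf box, upright and in their original left-to-right order (freehub, grease, lube, carton). I handed the job in at about 30 s, and no verdict came back.

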